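Set a craft place: pin down the picture panel, peel off a tray and hold it out

ROBOT

A 6-joint arm with a two-finger parallel gripper is mounted at the origin on the work surface. World frame = base frame: x ahead of the robot, y to its left, z up, the work surface at z = 0. Lengths are in m, angles in rad, forces in N, time in s.
With the tool pointing down it reaches from about 0.275 to 0.75 m from the base axis. Payload 10.2 kg.
Tool frame: the origin (TCP) lies at the centre of the arm's flange, where the gripper is bolted on; the fingertips stand 173 mm ahead of it and the grasp point (between the pads) lies 155 mm ahead of it (ctrl.grip_depth is the distance from the TCP to the grasp point, in m); z points along the fingers, y is the line along which they close (so a half turn about z gives the same grasp; the last joint's range is limited). The gripper opens to 85 mm and grips with 20 to 120 N. Pads are 22 mm wide; open, the fingers measure 114 mm over their backs; the gripper's body (76 mm by 85 mm) begins 54 mm behind the grasp point. The pads swing forward as they close: fully open they stand 13 mm farther back than shut.
Start: joints at [1.099, 0.313, 1.498, -0, 1.331, -0.223], TCP at [0.129, 0.509, 0.405] pointing down, gripper open.
Joint ranges: [-2.94, 2.94], [-0.97, 2.17], [0.19, 2.56], [-1.23, 4.37], [0.02, 3.11], [-2.88, 2.88]. Speed limits (rad/s): [2.39, 2.39, 3.01, 3.14, 3.14, 3.14].

INTERFACE

Orientations are given as a unit quaternion [w, x, y, z].
In Python, from rig import status, vision, job, finder, ctrl gives the robot as it stands. The module is installed in compiled form; this text tells all that it offers.
- The arm moves only by the tool step_arm, never from a script. Its argument "steps" is a list that holds one entry, the list of rows, each a list of 7 numbers: the shift along the tool's x, y, z scaled (see below), then the turn, a rotation vector about the tool's x, y, z scaled (see below), then the opening, from 0 (shut) to 1 (fully open). A call has exactly 8 rows; each row shifts and turns the commanded pose from where the row before left it, along the tool's axes as they then stand; what a row does not reach is not made up. The controller multiplies each number of a shift by 0.2 m and each number of a turn by 45 degrees. A row lasts 1/8 s, in which the tool goes at most 62.5 mm and 10.7 degrees, less where a joint would pass 70% of its speed; a pose out of reach is approached as far as the arm can. A call with a number of a shift or a turn outside -1 to 1 is refused whole. A call with a gripper value outside its range is refused whole. The fingers move at their own pace and stop on an object; "force" is the grip in N (left out, the last holds). Time passes only in rows, so rows that do not move let the fingers close, or fill a call up. It gives the time, the measured TCP pose, the force, the opening and the grip force at its end, in the units of the state.
- status.observe(): the state, without advancing time (a new reading comes with each control period).
- vision.capture(name): name is "scene" or "top" or "wrist"; returns (picture, depth): 420x560x3 uint8, red, green, blue; 420x560 float32, m along the optical axis (not along the pixel's ray), 0 where there is no reading.
- vision.camera_info(name): a dict with "intrinsics" (3x3 intrinsics, pixels), "extrinsics" (4x4, takes a point from camera to world coordinates); the wrist camera has in their place "tool_from_camera" (4x4, takes a point from camera to tool coordinates, whose origin is the TCP and whose axes are the flange's). Camera axes: x right, y down, z forward; pixel columns grow to the right and rows downward; lengths in m; the calibration is good to about 2 mm. A picture is of the moment at which its call begins: read the wrist's pose just before it. camera_info takes no time and is no camera call.
- job.hand_in(): hands the job in; it is judged then, once.
Trained networks look in the newest picture that a camera, given by its name, has taken for a name from the list of things; names that differ only in an ending like _2 or _b are one class to them, and where a whole thing is asked for, a point or a joint stands for the part that bears it (a point fixed in the world has none). Each returns a list of dicts, best first, with "confidence" (0 to 1); they miss things now and then, are a little off and sometimes report something else, mostly with a low value. They report only what shows in the picture. A call takes as long as a camera call. They do not tell look-alikes from the thing itself.
- finder.boxes_of(camera, target): "position" ([x, y, z] in m, in world coordinates, good to about 4 mm: the middle of the surface that is visible of it).
- finder.pinpoint(camera, target): "position" ([x, y, z] in m, in world coordinates, good to about 4 mm: a listed point, or the origin of a listed thing).
The state is a dict: "clock": time; "joints": joint angles; "dq": joint speeds; "effort": joint torques, N m; "position": TCP position; "orientation": TCP orientation; "ft_force": force on the tool from outside, world axes, zero at the start; "torque": the same for the moment, N m; "gripper_width": finger opening in m; "finger_force": force on a finger pad.
Only numpy, scipy, OpenCV 4.12 (cv2) and the standard library are available. Lean on these libraries where they do the work, as an engineer would, in place of code of your own. Each camera call takes 0.05 s, during which the arm holds its last target. There are 200 camera calls.

TASK

Set up the craft place: lower the picture panel over the two pins of the work board until it lies flush, let go of it, and leave it there. Then take the top tray off the clinging stack by its corner tab, peeling that corner up while the far end of the tray still sits in the stack and the rest of the stack stays standing where it is, and finish holding the tray level by its tab about 10 cm above the panel and centred over it. The program ends while the robot is still holding the tray; do not disturb the other things on the table.

Things in the scene. Friction and masses are not known exactly. Their poses are not given: they have to be found in the camera images.
- panel: loose picture panel, 0.18 kg, flat on the table at first: light-blue board 150 (x) by 130 (y), 8 thick. Along its x axis a black centre strip 12 wide, 92 long, top 28 above the underside: grip it from above across y; board bare for 44 beside it, then paper balls and edging up to 20 high along the long edges. Origin: centre of its underside, z up. Fits the pins either way round (all mm).
- panel_hole0 (a point): one of the panel's two 11 mm through holes, on its x axis at x = +62 mm; this point is the hole's centre, level with the underside
- panel_hole1 (a point): the other 11 mm hole of the panel, at x = -62 mm; centre, level with the underside
- board: light-green work board fixed to the table, 210 mm (x) by 150 mm (y), flat top 15 mm above the table. Two upright steel pins on its x axis, 62 mm either side of the centre. Origin: centre of its underside, on the table; z up. With the panel flush, the panel's origin is 15 mm above this one.
- pin0 (a point): tip of the pin at board x = +62 mm: 8 mm diameter, standing 22 mm above the board's top (the last 6 mm tapered), tip 37 mm above the table
- pin1 (a point): tip of the same kind of pin at board x = -62 mm
- tray: top tray of the stack: loose black five-compartment tray, 0.08 kg, 182 (x) by 142 (y) over the rim, 34 high, walls 2 thick leaning out 10 degrees, base 158 by 118, dividers 18 high. Origin: centre of its underside, z up, nested 60 above the stack's origin with its upper 20 standing clear (all mm). Pull tab at its -x -y corner, pointing to -x.
- tray_tab (a point): grip point on the tab's top face, tray frame (-109, -56, 34) mm. The tab is a bar 22 mm wide (y), 8 mm thick, top level with the rim, from x = -91 to -125 mm: pinch it across y from above. The next tray's tab lies below it with 12 mm of air between.
- tray_far (a point): rim corner diagonally opposite the tab, tray frame (91, 71, 34) mm. Turned about this far +x end, tab end rising (about 0.28 rad, tab up 55 mm), the tray comes free and can be lifted off; pulled straight up it drags the stack up with it and tips it.
- stack: rest of the stack: three more such trays stuck together, one loose piece, 74 mm high, 0.24 kg, same axes as the top tray, which clings to it: springy lugs in the long walls, 45 mm from the centre towards +x, each resist with about 2 N until the top tray has risen about 10 mm there. Origin: centre of its underside, on the table.
- glue: white glue bottle with an orange nozzle, 50 mm across, 129 mm high; bystander, origin at its foot
- gluestick: yellow and black glue stick standing upright, 31 mm across, 92 mm high; bystander, origin at its foot
- bowl: white bowl of green paper balls, 110 mm across, 45 mm high; bystander, origin at its foot
- tape: roll of tape lying flat, 90 mm across, 24 mm high; bystander, origin at its underside
- scissors: scissors with red handles lying flat, 160 mm long, 9 mm high; bystander
- paintpot: pot of purple paint with a white lid, 64 mm across, 62 mm high; bystander, origin at its foot
- papers: pad of coloured paper squares, 150 by 150 by 16 mm; bystander, origin at its underside
Mind the look-alikes: they are no part of the job. What is shaped like the panel but brown is not meant.

How it is judged:
On the way, in this order (a step that is already met when the one before it is completed fails the run):
1. the panel, held by the robot, has been lowered with both pins through its holes (z of panel in the frame of board below 0.025 m and horizontal distance between panel and board below 0.005 m and angle between the x axis of panel and the x axis of board, either way round below 0.06 rad and angle between panel's own z axis and vertical below 0.06 rad and contact force between the fingers and panel above 0.5 N), for 0.1 s.
2. the panel lies flush on the board and has been let go, the tray still in the stack (z of panel in the frame of board below 0.0175 m and angle between panel's own z axis and vertical below 0.025 rad and horizontal distance between panel and board below 0.005 m and angle between the x axis of panel and the x axis of board, either way round below 0.06 rad and contact force between the fingers and panel below 0.05 N and z of tray in the frame of stack below 0.063 m), for 0.2 s.
3. the tab corner of the top tray is peeled up at least 25 mm while its far corner is still in the stack (risen less than 12 mm) and the stack stays standing (z of tray_tab in the frame of stack above 0.119 m and z of tray_far in the frame of stack below 0.106 m and horizontal distance between tray and stack below 0.03 m and contact force between the fingers and tray above 0.5 N and distance of stack from where it was at the start of the episode below 0.025 m and angle between stack's own z axis and vertical below 0.1 rad), for 0.1 s.
At the end, for the whole second after the job is handed in: Gripper holds the tray by its tab, nothing else touching it: centre within 50 mm of the panel's from above, underside 60-160 mm over the panel, tilt under 10 degrees, still. Panel flush on the pins (2.5 mm), untouched. Rest of stack upright within 25 mm of its start (contact force between the fingers and tray above 0.5 N and contact force between tray and stack below 0.02 N and contact force between tray and panel below 0.02 N and contact force between tray and board below 0.02 N and horizontal distance between tray and panel below 0.05 m and z of tray in the frame of panel between 0.068 and 0.168 m and angle between tray's own z axis and vertical below 0.17 rad and distance between tray_tab and the grasp point below 0.04 m and linear speed of tray below 0.05 m/s and z of panel in the frame of board below 0.0175 m and angle between panel's own z axis and vertical below 0.025 rad and horizontal distance between panel and board below 0.005 m and angle between the x axis of panel and the x axis of board, either way round below 0.06 rad and distance of stack from where it was at the start of the episode below 0.025 m and angle between stack's own z axis and vertical below 0.1 rad and contact force between the fingers and panel below 0.05 N); the arm keeps its last pose, push and grip.
It fails at once if the rest of the stack is lifted, tipped or dragged more than 40 mm (distance of stack from where it was at the start of the episode above 0.04 m or angle between stack's own z axis and vertical above 0.2 rad).
It fails at once if another thing on the table is pushed more than 30 mm (distance of any of glue, gluestick, bowl, tape, scissors, paintpot, papers from where it was at the start of the episode above 0.03 m).
It also fails if it takes over 58 s, if anything falls off the work surface, if the arm or the gripper's body presses on something with over 40 N, if the wrist force passes 120 N, or if a joint passes its speed limit or range.

## Working session

There is one attempt and no reset: what is moved stays moved. The work goes in short steps, Python scripts to look and compute and a tool call to move; the robot and the scene stay as the last step left them, time stands still between calls to the robot, and variables do not carry over. Pictures are saved under pics/ and viewed, at most 10 in all, crops included, and the job is handed in when it is done.

Besides the shell and the picture viewer there is one more tool, called as a command line: name --argument value ..., lists and objects as JSON in quotes. step_arm: Moves the arm, as the interface text tells. Shifts and turns lie within -1 to 1; 1 stands for 0.2 m of shift or 45 degrees of turn. Its arguments: {"type":"object","properties":{"steps":{"type":"array"},"force":{"type":"number"}},"required":["steps"]}

```bash
mkdir -p pics; cat > h.py <<'E'
import numpy as np, cv2
from rig import status, vision, job, finder, ctrl
from scipy.spatial.transform import Rotation as R
def cam(name):
    s=status.observe(); p,d=vision.capture(name); i=vision.camera_info(name)
    K=np.array(i["intrinsics"])
    if "extrinsics" in i: T=np.array(i["extrinsics"])
    else:
        W=np.eye(4); q=s["orientation"]; W[:3,:3]=R.from_quat([q[1],q[2],q[3],q[0]]).as_matrix(); W[:3,3]=s["position"]
        T=W@np.array(i["tool_from_camera"])
    return p,d,K,T
def cloud(d,K,T):
    v,u=np.mgrid[:d.shape[0],:d.shape[1]]
    P=np.stack([(u-K[0,2])/K[0,0]*d,(v-K[1,2])/K[1,1]*d,d],-1)
    return P@T[:3,:3].T+T[:3,3]
def save(n,p): cv2.imwrite(f"pics/{n}.png",p[...,::-1])
E
python3 - <<'E'
from h import *
np.set_printoptions(precision=4,suppress=True)
p,d,K,T=cam("top"); save("top0",p); np.save("top0.npy",cloud(d,K,T))
for n in ["panel","panel_hole0","panel_hole1","board","pin0","pin1","tray","tray_tab","tray_far","stack"]:
    for r in finder.pinpoint("top",n)[:3]: print(n,round(r["confidence"],2),np.array(r["position"]))
s=status.observe();print(s); print(vision.camera_info("wrist"))
E
```

```text
panel 0.93 [0.1899 0.3491 0.0007]
panel 0.88 [ 0.5254  0.0051 -0.0031]
panel 0.88 [ 0.2721 -0.2717 -0.0018]
panel_hole0 0.91 [0.4637 0.0163 0.0006]
panel_hole0 0.85 [0.1576 0.3958 0.0005]
panel_hole0 0.79 [ 0.21   -0.2669  0.    ]
panel_hole1 0.91 [0.4637 0.0163 0.0006]
panel_hole1 0.85 [0.1576 0.3958 0.0005]
panel_hole1 0.79 [ 0.21   -0.2669  0.    ]
board 0.72 [ 0.5869  0.2668 -0.0017]
pin0 0.95 [0.5256 0.2703 0.0402]
pin0 0.61 [0.6492 0.2692 0.0385]
pin1 0.95 [0.5256 0.2703 0.0402]
pin1 0.61 [0.6492 0.2692 0.0385]
tray 0.88 [ 0.5457 -0.2501  0.0652]
tray_tab 0.83 [ 0.4533 -0.3364  0.0942]
tray_far 0.88 [ 0.6178 -0.1684  0.091 ]
tray_far 0.59 [ 0.5837 -0.0044 -0.0016]
{'clock': 0.55, 'joints': array([ 1.0986,  0.3129,  1.4977, -0.    ,  1.331 , -0.2234]), 'dq': array([ 0.0017, -0.0002, -0.0019,  0.0009, -0.0005, -0.0005]), 'effort': array([ -0.0034, -41.1994, -25.9793,  -0.0003,   0.0008,  -0.    ]), 'position': array([0.1293, 0.5088, 0.4047]), 'orientation': array([-0.    ,  0.1241,  0.9923, -0.    ]), 'ft_force': array([ 0.0254, -0.2431, -0.0804]), 'torque': array([-0.0107,  0.0417, -0.0108]), 'finger_force': 0.0, 'gripper_width': 0.0853233327644951}
{'intrinsics': array([[292.9012,   0.    , 275.5006],
       [  0.    , 292.9012, 209.7263],
       [  0.    ,   0.    ,   1.    ]]), 'tool_from_camera': array([[ 0.0004, -0.9535, -0.3014,  0.0759],
       [ 1.    ,  0.    ,  0.0012, -0.0002],
       [-0.0012, -0.3014,  0.9535,  0.031 ],
       [ 0.    ,  0.    ,  0.    ,  1.    ]])}
```

View pics/top0.png

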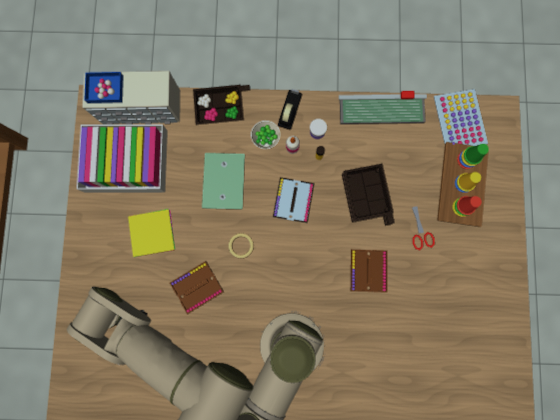

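The top view shows the light-blue panel at pixel (294,200), the green board with its pins at (224,163) and (222,196), and the stack at (368,193) with its tab at (388,220). The brown boards are decoys. I'll move over the board for a closer look.

step_arm --steps '[[[-0.3, -0.072, 0.028, 0, 0, 0, 1], [-0.3, -0.072, 0.028, 0, 0, 0, 1], [-0.3, -0.072, 0.028, 0, 0, 0, 1], [-0.3, -0.072, 0.028, 0, 0, 0, 1], [-0.3, -0.072, 0.028, 0, 0, 0, 1], [-0.3, -0.072, 0.028, 0, 0, 0, 1], [-0.3, -0.072, 0.028, 0, 0, 0, 1], [-0.3, -0.072, 0.028, 0, 0, 0, 1]]]' --force 60

```text
clock: 1.55
position: [0.5678, 0.2778, 0.3598]
orientation: [0.0, 0.124, 0.992, 0.0]
ft_force: [0.8, 0.6, -0.1]
gripper_width: 0.0852
finger_force: 0.0
```

```bash
python3 - <<'E'
from h import *
np.set_printoptions(precision=4,suppress=True)
p,d,K,T=cam("wrist"); save("w1",p); np.savez("w1",p=p,P=cloud(d,K,T))
for n in ["panel","panel_hole0","board","pin0"]:
    for r in finder.pinpoint("wrist",n)[:3]: print(n,round(r["confidence"],2),np.array(r["position"]))
print(status.observe()["position"])
P=cloud(d,K,T)
hsv=cv2.cvtColor(p,cv2.COLOR_RGB2HSV)
for nm,z0,z1 in [("boardtop",.010,.020),("pins",.024,.045)]:
    m=(P[...,2]>z0)&(P[...,2]<z1)&(abs(P[...,0]-.587)<.12)&(abs(P[...,1]-.269)<.09)&(d>0)
    Q=P[m]; print(nm,len(Q),Q.mean(0))
    if nm=="boardtop": print(cv2.minAreaRect(Q[:,:2].astype(np.float32)), np.median(Q[:,2]))
    else:
        for s in (Q[:,0]<.587,Q[:,0]>.587): print(s.sum(), Q[s].mean(0) if s.any() else 0)
E
```

```text
panel 0.64 [ 0.5219  0.0104 -0.0008]
panel_hole0 0.95 [ 0.4606  0.0134 -0.0014]
panel_hole0 0.79 [ 0.5816 -0.0003 -0.0007]
panel_hole0 0.17 [ 0.6919 -0.0841  0.0017]
pin0 0.72 [0.5264 0.267  0.0346]
pin0 0.64 [0.6493 0.2704 0.0372]
[0.5659 0.2792 0.3597]
boardtop 23794 [0.5783 0.2709 0.0147]
((0.5883594751358032, 0.2692509591579437), (0.20949958264827728, 0.15044832229614258), 0.06797678768634796) 0.014717902435976482
pins 108 [0.5862 0.2698 0.032 ]
55 [0.5261 0.2699 0.0327]
53 [0.6486 0.2698 0.0314]
```

View pics/w1.png

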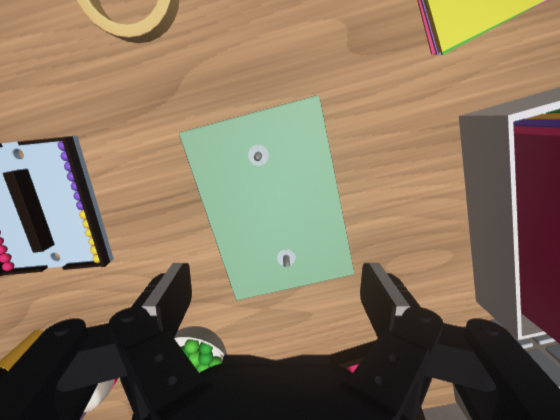

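The wrist view shows the board centred at (0.588, 0.270) with yaw near 0, and its pins at pixels (258,155) and (286,259). The panel is partly visible at the left.

step_arm --steps '[[[-0.024, -0.275, 0.02, 0, 0, 0, 1], [-0.024, -0.275, 0.02, 0, 0, 0, 1], [-0.024, -0.275, 0.02, 0, 0, 0, 1], [-0.024, -0.275, 0.02, 0, 0, 0, 1], [-0.024, -0.275, 0.02, 0, 0, 0, 1], [0, 0, 0, 0, 0, -0.14, 1], [0, 0, 0, 0, 0, 0, 1], [0, 0, 0, 0, 0, 0, 1]]]'

```text
clock: 2.8
position: [0.5215, 0.0077, 0.3402]
orientation: [0.0, 0.069, 0.998, -0.0]
ft_force: [0.9, 0.2, -0.3]
gripper_width: 0.0858
finger_force: 0.0
```

```bash
python3 - <<'E'
from h import *
np.set_printoptions(precision=4,suppress=True)
p,d,K,T=cam("wrist"); save("w2",p); P=cloud(d,K,T)
s=status.observe(); print(s["position"],s["orientation"])
for n in ["panel","panel_hole0"]:
    for r in finder.pinpoint("wrist",n)[:2]: print(n,round(r["confidence"],2),np.array(r["position"]))
for nm,z0,z1,a,b in [("all",.004,.045,.1,.1),("strip",.024,.034,.06,.03)]:
    m=(P[...,2]>z0)&(P[...,2]<z1)&(abs(P[...,0]-.523)<a)&(abs(P[...,1]-.007)<b)&(d>0)
    m=cv2.morphologyEx(m.astype(np.uint8),cv2.MORPH_OPEN,np.ones((3,3)))>0
    n,l,st,_=cv2.connectedComponentsWithStats(m.astype(np.uint8)); k=1+st[1:,4].argmax()
    Q=P[l==k]; print(nm,len(Q),Q.mean(0),np.median(Q[:,2]),cv2.minAreaRect(Q[:,:2].astype(np.float32)))
E
```

```text
[0.5215 0.0076 0.3401] [ 0.0002  0.0693  0.9976 -0.    ]
panel_hole0 0.67 [ 0.4638  0.0182 -0.0008]
panel_hole0 0.65 [ 0.5825  0.0003 -0.0006]
all 17854 [0.519  0.0074 0.0116] 0.008276820533756946 ((0.5235586166381836, 0.00674661248922348), (0.1303483098745346, 0.15039071440696716), 81.3779296875)
strip 1090 [0.5211 0.0071 0.0277] 0.02771435466740757 ((0.5234693288803101, 0.006820342969149351), (0.011920709162950516, 0.09233182668685913), 81.66632843017578)
```

View pics/w2.png

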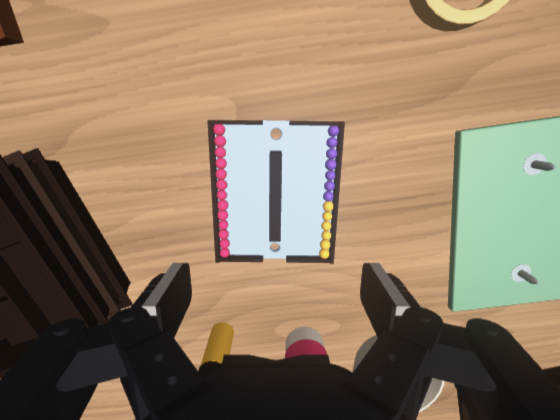

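The panel is the light-blue one at pixel (275,195), strip upright in view. Its centre is (0.5235, 0.0068) and its yaw -8.5°. I'll descend with the fingers part-closed and grip the strip.

step_arm --steps '[[[-0.01, -0.003, 0.1, 0, 0, 0.012, 0.45], [0, 0, 0.2, 0, 0, 0, 0.45], [0, 0, 0.2, 0, 0, 0, 0.45], [0, 0, 0.175, 0, 0, 0, 0.45], [0, 0, 0.1, 0, 0, 0, 0.45], [0, 0, 0, 0, 0, 0, 0.45], [0, 0, 0, 0, 0, 0, 0], [0, 0, 0, 0, 0, 0, 0]]]' --force 60

```text
clock: 3.95
position: [0.5239, 0.0057, 0.1862]
orientation: [0.001, 0.074, 0.997, -0.0]
ft_force: [-0.1, 0.8, 3.9]
gripper_width: 0.0102
finger_force: 60.5
```

step_arm --steps '[[[0, 0, -0.1, 0, 0, 0, 0], [0, 0, -0.2, 0, 0, 0, 0], [-0.0245, 0.2695, 0, 0, 0, 0, 0], [-0.0245, 0.2695, 0, 0, 0, 0, 0], [-0.0245, 0.2695, 0, 0, 0, 0, 0], [-0.0245, 0.2695, 0, 0, 0, 0, 0], [-0.0245, 0.2695, 0, 0, 0, 0, 0], [0, 0, 0, 0, 0, -0.189, 0]]]'

```text
clock: 4.95
position: [0.5872, 0.272, 0.245]
orientation: [0.0, -0.004, 1.0, 0.0]
ft_force: [0.1, -0.9, -2.2]
gripper_width: 0.0104
finger_force: 59.7
```

```bash
python3 - <<'E'
from h import *
import time
np.set_printoptions(precision=4,suppress=True)
for k in range(3): vision.capture("top")
p,d,K,T=cam("wrist"); save("w3",p); P=cloud(d,K,T)
s=status.observe(); print(s["position"],s["orientation"],s["ft_force"],s["gripper_width"])
for n in ["panel_hole0","pin0"]:
    for r in finder.pinpoint("wrist",n)[:2]: print(n,round(r["confidence"],2),np.array(r["position"]))
c=s["position"]
for nm,z0,z1,a,b in [("panel",.062,.072,.1,.1),("all",.056,.085,.1,.1)]:
    m=(P[...,2]>z0)&(P[...,2]<z1)&(abs(P[...,0]-c[0])<a)&(abs(P[...,1]-c[1])<b)&(d>0)
    if not m.any(): continue
    m=cv2.morphologyEx(m.astype(np.uint8),cv2.MORPH_OPEN,np.ones((3,3)))
    n,l,st,_=cv2.connectedComponentsWithStats(m); k=1+st[1:,4].argmax()
    Q=P[l==k]; print(nm,len(Q),np.median(Q[:,2]),Q.min(0),Q.max(0),cv2.minAreaRect(Q[:,:2].astype(np.float32)))
E
```

```text
[0.5876 0.2683 0.2451] [ 0.      0.0016  1.     -0.    ] [ 0.3049 -0.4561 -1.231 ] 0.010131935492660933
panel_hole0 0.87 [0.647  0.2728 0.0606]
panel_hole0 0.55 [0.5246 0.2655 0.0601]
pin0 0.81 [0.5221 0.2671 0.0371]
panel 28792 0.06667086500212174 [0.5115 0.2139 0.062 ] [0.6149 0.3236 0.072 ] ((0.5631935000419617, 0.26875197887420654), (0.1097462922334671, 0.10347522050142288), 89.98532104492188)
all 43450 0.0670871202309558 [0.5114 0.2027 0.0582] [0.6149 0.3338 0.085 ] ((0.5632257461547852, 0.26825472712516785), (0.13102656602859497, 0.10350784659385681), 89.91397857666016)
```

View pics/w3.png

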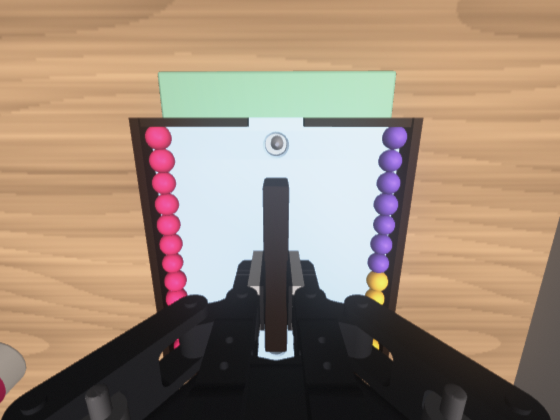

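The panel hangs level and aligned, and the pin shows through the near hole at pixel (277,142). I'll measure the hole against the pin precisely.

```bash
python3 - <<'E'
from h import *
np.set_printoptions(precision=4,suppress=True)
p,d,K,T=cam("wrist"); P=cloud(d,K,T)
cv2.imwrite("pics/w4.png",cv2.resize(p[112:176,240:316,::-1],None,fx=8,fy=8,interpolation=cv2.INTER_CUBIC))
s=status.observe(); print(s["position"],s["orientation"])
v,u=np.mgrid[112:176,240:316]
Z=P[112:176,240:316]; rgb=p[112:176,240:316].astype(int)
m=(Z[...,2]>.02)&(Z[...,2]<.05); print("pin pts",m.sum(), Z[m].mean(0), Z[m].min(0),Z[m].max(0))
h=(Z[...,2]<.055)&(np.hypot(u-277,v-144)<16); print("hole px",h.sum(),u[h].mean(),v[h].mean(),u[h].min(),u[h].max(),v[h].min(),v[h].max())
def onplane(uu,vv,z):
    r=T[:3,:3]@np.array([(uu-K[0,2])/K[0,0],(vv-K[1,2])/K[1,1],1]); return T[:3,3]+r*(z-T[2,3])/r[2]
print(onplane(u[h].mean(),v[h].mean(),.068))
b=(abs(P[...,2]-.015)<.004)&(P[...,0]<.53)&(abs(P[...,1]-.27)<.1); print("board minx",np.percentile(P[b][:,0],1),np.percentile(P[b][:,1],[1,99]))
E
```

```text
[0.5877 0.268  0.2452] [0.0001 0.0012 1.     0.    ]
pin pts 139 [0.5261 0.269  0.0332] [0.5227 0.2657 0.021 ] [0.5305 0.2724 0.038 ]
hole px 334 275.53592814371257 143.44910179640718 265 286 134 153
[0.524  0.2678 0.068 ]
board minx 0.48396512079863957 [0.1964 0.3418]
```

View pics/w4.png

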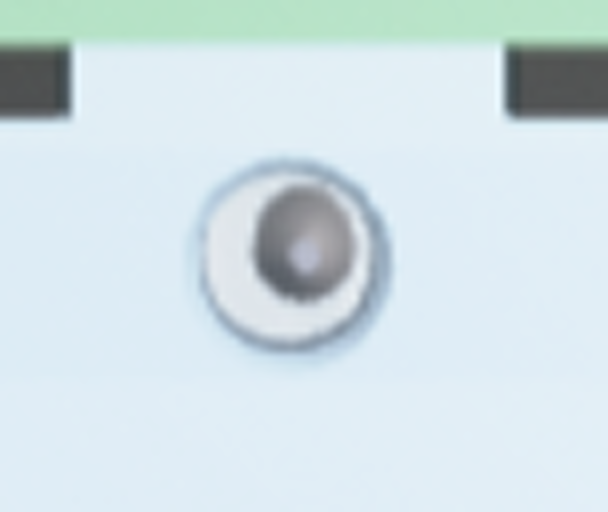

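Hole centre is at (0.524, 0.2678) and the pin at about (0.5262, 0.269). I'll correct by about 2.2 mm in x and 1.4 mm in y, then lower.

step_arm --steps '[[[-0.011, 0.007, 0, 0, 0, 0, 0], [0, 0, 0.03, 0, 0, 0, 0], [0, 0, 0.03, 0, 0, 0, 0], [0, 0, 0.03, 0, 0, 0, 0], [0, 0, 0.03, 0, 0, 0, 0], [0, 0, 0.03, 0, 0, 0, 0], [0, 0, 0, 0, 0, 0, 0], [0, 0, 0, 0, 0, 0, 0]]]'

```text
clock: 6.3
position: [0.5899, 0.27, 0.2151]
orientation: [0.0, -0.0, 1.0, 0.0]
ft_force: [0.7, -0.6, -2.2]
gripper_width: 0.0102
finger_force: 59.7
```

step_arm --steps '[[[0, 0, 0.02, 0, 0, 0, 0], [0, 0, 0.015, 0, 0, 0, 0], [0, 0, 0.015, 0, 0, 0, 0], [0, 0, 0.01, 0, 0, 0, 0], [0, 0, 0.005, 0, 0, 0, 0], [0, 0, 0.005, 0, 0, 0, 0], [0, 0, 0, 0, 0, 0, 0], [0, 0, 0, 0, 0, 0, 0]]]'

```text
clock: 7.3
position: [0.5898, 0.27, 0.2012]
orientation: [0.0, -0.0, 1.0, 0.0]
ft_force: [-1.9, -0.5, 2.3]
gripper_width: 0.0103
finger_force: 60.2
```

step_arm --steps '[[[0, 0, 0, 0, 0, 0, 0.4], [0, 0, 0, 0, 0, 0, 0.4], [0, 0, -0.05, 0, 0, 0, 0.4], [0, 0, -0.15, 0, 0, 0, 0.4], [0, 0, -0.25, 0, 0, 0, 0.4], [0, 0, -0.25, 0, 0, 0, 0.4], [0, 0, -0.1, 0, 0, 0, 0.4], [0, 0, 0, 0, 0, 0, 0.4]]]'

```text
clock: 8.3
position: [0.5898, 0.27, 0.363]
orientation: [0.002, -0.0, 1.0, 0.0]
ft_force: [-0.1, -0.5, -1.3]
gripper_width: 0.0341
finger_force: 0.0
```

```bash
python3 - <<'E'
from h import *
np.set_printoptions(precision=4,suppress=True)
p,d,K,T=cam("wrist"); P=cloud(d,K,T); s=status.observe(); print(s["position"],s["orientation"],s["gripper_width"])
m=(abs(P[...,2]-.023)<.004)&(abs(P[...,0]-.588)<.076)&(abs(P[...,1]-.27)<.045)&(d>0)
Q=P[m]; A=np.c_[Q[:,:2]-[.588,.27],np.ones(len(Q))]; print(len(Q),np.linalg.lstsq(A,Q[:,2],rcond=None)[0])
m=(P[...,2]>.019)&(P[...,2]<.05)&(abs(P[...,0]-.588)<.1)&(abs(P[...,1]-.27)<.09)
print(cv2.minAreaRect(P[m][:,:2].astype(np.float32)))
p,d,K,T=cam("top"); Pt=cloud(d,K,T)
# stack rim from the top camera
m=(Pt[...,2]>.08)&(Pt[...,2]<.105)&(abs(Pt[...,0]-.545)<.14)&(abs(Pt[...,1]+.25)<.12)
n,l,st,_=cv2.connectedComponentsWithStats(m.astype(np.uint8)); k=1+st[1:,4].argmax(); Q=Pt[l==k]
print(len(Q),Q.mean(0),cv2.minAreaRect(Q[:,:2].astype(np.float32)))
E
```

```text
[0.5897 0.27   0.3611] [ 0.0003 -0.0001  1.      0.0001] 0.033780183082113335
9738 [0.0007 0.0012 0.0228]
((0.5890849828720093, 0.2698148190975189), (0.15005317330360413, 0.13027067482471466), 0.03394853696227074)
621 [ 0.5395 -0.2703  0.092 ] ((0.5270012021064758, -0.2614183723926544), (0.21664780378341675, 0.14389638602733612), 12.487574577331543)
```

The panel is flush (top 0.0228, level, centre (0.589, 0.270)). Next, the stack.

step_arm --steps '[[[0.05, -0.3, -0.01, 0, 0, 0, 0.6], [0.05, -0.3, -0.01, 0, 0, 0, 0.6], [0.05, -0.3, -0.01, 0, 0, 0, 0.6], [0.05, -0.3, -0.01, 0, 0, 0, 0.6], [0.05, -0.3, -0.01, 0, 0, 0, 0.6], [0.05, -0.3, -0.01, 0, 0, 0, 0.6], [0.05, -0.3, -0.01, 0, 0, 0, 0.6], [0.05, -0.3, 0, 0, 0, -0.22, 0.6]]]'

```text
clock: 9.4
position: [0.5094, -0.2111, 0.3737]
orientation: [-0.001, -0.087, 0.996, 0.001]
ft_force: [1.3, 0.7, 0.6]
gripper_width: 0.0512
finger_force: 0.0
```

```bash
python3 - <<'E'
from h import *
np.set_printoptions(precision=4,suppress=True)
for k in range(4): vision.capture("top")
p,d,K,T=cam("wrist"); save("w5",p); P=cloud(d,K,T); s=status.observe(); print(s["position"],s["orientation"],s["joints"],s["gripper_width"])
np.savez("w5",p=p,P=P)
for n in ["tray","tray_tab","tray_far"]:
    for r in finder.pinpoint("wrist",n)[:2]: print(n,round(r["confidence"],2),np.array(r["position"]))
m=(P[...,2]>.086)&(P[...,2]<.1)&(abs(P[...,0]-.54)<.15)&(abs(P[...,1]+.26)<.13)
n,l,st,_=cv2.connectedComponentsWithStats(m.astype(np.uint8)); k=1+st[1:,4].argmax(); Q=P[l==k]
print(len(Q),Q.mean(0),np.median(Q[:,2]),cv2.minAreaRect(Q[:,:2].astype(np.float32)))
E
```

```text
[ 0.5101 -0.2089  0.3739] [-0.0007 -0.0845  0.9964  0.0008] [-0.6013  0.3953  1.4643  0.0003  1.2842 -2.3415] 0.051031818685366166
tray 0.83 [ 0.541  -0.2484  0.0568]
tray 0.71 [ 0.4183 -0.4635  0.0012]
tray_tab 0.74 [ 0.4489 -0.3339  0.0964]
tray_far 0.8 [ 0.6168 -0.1655  0.0927]
7991 [ 0.516  -0.2695  0.0928] 0.09341536468731884 ((0.529870331287384, -0.2585156261920929), (0.21613754332065582, 0.14215582609176636), 12.433046340942383)
```

View pics/w5.png

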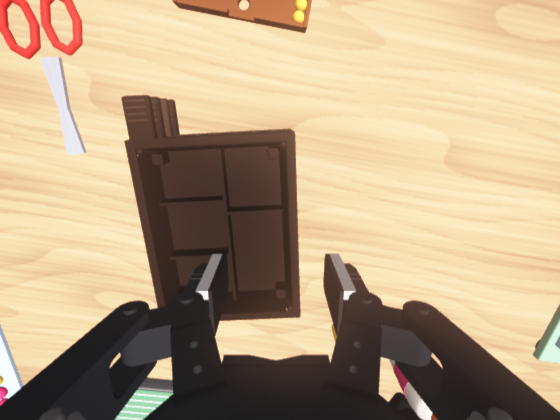

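The tray stands at (0.5465, -0.2549), yaw 12.4°. The tab grip point is (0.452, -0.333) and its image is at pixel (137,115). I'll descend onto the tab.

step_arm --steps '[[[0.132, -0.188, 0.05, 0, 0, 0, 0.5], [0.132, -0.188, 0.05, 0, 0, 0, 0.5], [0.132, -0.188, 0.05, 0, 0, 0, 0.5], [0, 0, 0.1, 0, 0, -0.06, 0.5], [0, 0, 0.15, 0, 0, 0, 0.5], [0, 0, 0.12, 0, 0, 0, 0.5], [0, 0, 0.095, 0, 0, 0, 0.5], [0, 0, 0, 0, 0, 0, 0.5]]]'

```text
clock: 10.8
position: [0.4515, -0.3328, 0.2509]
orientation: [-0.001, -0.109, 0.994, 0.001]
ft_force: [-0.1, -0.2, -0.5]
gripper_width: 0.0426
finger_force: 0.0
```

```bash
python3 - <<'E'
from h import *
np.set_printoptions(precision=4,suppress=True)
p,d,K,T=cam("wrist"); save("w6",p); s=status.observe(); print(s["position"],s["orientation"],s["joints"],s["gripper_width"],s["ft_force"])
E
```

```text
[ 0.4516 -0.3332  0.252 ] [-0.0001 -0.1092  0.994   0.0002] [-0.8444  0.553   1.5674  0.      1.0217 -2.634 ] 0.04277808569695058 [0.9647 0.6513 0.5551]
```

View pics/w6.png

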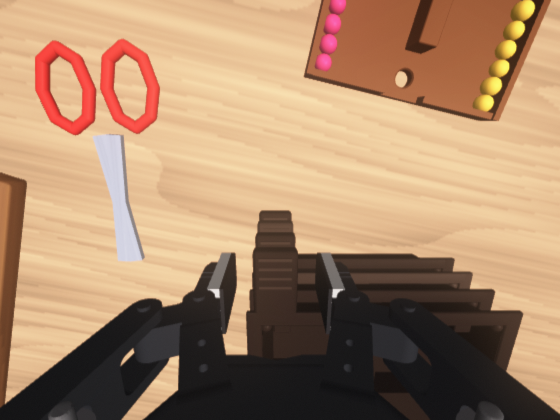

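The tab sits centred between the fingers at pixel (275,280). I'll grip it and start the peel about the far end.

step_arm --steps '[[[0, 0, 0, 0, 0, 0, 0], [0, 0, 0, 0, 0, 0, 0], [0, 0, 0, 0, 0, 0, 0], [-0.017, 0, -0.02, 0, 0.0255, 0, 0], [-0.017, 0, -0.02, 0, 0.0255, 0, 0], [-0.017, 0, -0.02, 0, 0.0255, 0, 0], [-0.017, 0, -0.02, 0, 0.0255, 0, 0], [0, 0, 0, 0, 0, 0, 0]]]' --force 100

```text
clock: 11.85
position: [0.4652, -0.3308, 0.2677]
orientation: [-0.04, -0.109, 0.993, -0.005]
ft_force: [0.5, 0.5, -1.0]
gripper_width: 0.0191
finger_force: 98.0
```

step_arm --steps '[[[-0.017, 0, -0.02, 0, 0.0255, 0, 0], [-0.017, 0, -0.02, 0, 0.0255, 0, 0], [-0.017, 0, -0.02, 0, 0.0255, 0, 0], [-0.017, 0, -0.02, 0, 0.0255, 0, 0], [-0.017, 0, -0.02, 0, 0.0255, 0, 0], [0, 0, 0, 0, 0, 0, 0], [0, 0, 0, 0, 0, 0, 0], [0, 0, 0, 0, 0, 0, 0]]]'

```text
clock: 12.85
position: [0.4837, -0.3267, 0.2852]
orientation: [-0.089, -0.108, 0.99, -0.01]
ft_force: [0.9, 0.0, -1.0]
gripper_width: 0.0191
finger_force: 97.9
```

```bash
python3 - <<'E'
from h import *
np.set_printoptions(precision=4,suppress=True)
s=status.observe(); print(s["joints"])
p,d,K,T=cam("scene")
for n in ["stack","tray","tray_tab","tray_far"]:
    for r in finder.pinpoint("scene",n)[:1]:
        q=np.array(r["position"]); print(n,round(r["confidence"],2),q)
        c=np.linalg.inv(T)@np.r_[q,1]; uv=(K@c[:3]/c[2])[:2]; print(uv)
        if n=="tray": x,y=int(uv[0]),int(uv[1])
y=max(y,90);x=max(x,110)
cv2.imwrite("pics/s1.png",cv2.resize(p[max(0,y-90):y+90,max(0,x-120):x+120,::-1],None,fx=3.3,fy=3.3))
E
```

```text
[-0.7733  0.5754  1.4329 -0.1592  1.2368 -2.5017]
stack 0.62 [ 0.5457 -0.2573  0.001 ]
[211.7304 291.0115]
tray 0.81 [ 0.5397 -0.2511  0.0767]
[209.1855 265.2537]
tray_tab 0.73 [ 0.4529 -0.3273  0.1295]
[155.6812 246.9547]
tray_far 0.56 [ 0.6203 -0.1646  0.088 ]
[260.1997 259.0415]
```

View pics/s1.png

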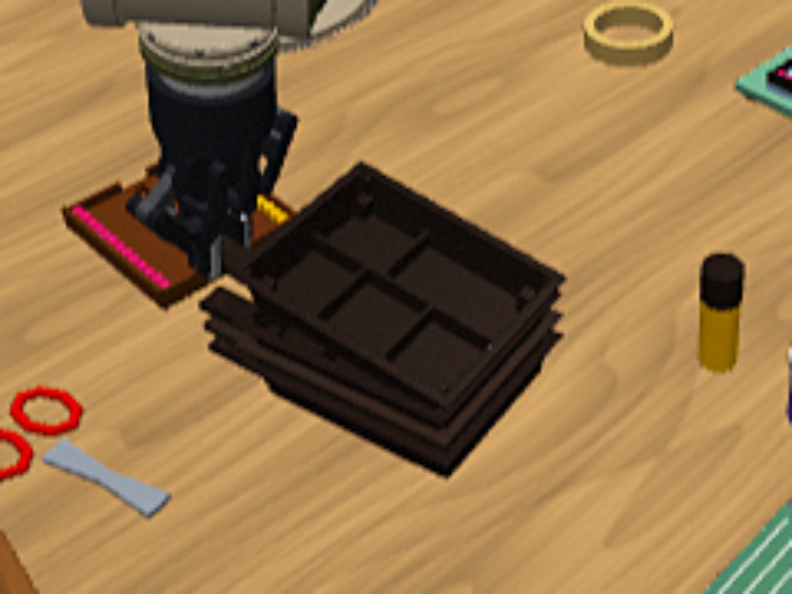

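The corner is lifting cleanly: the tab is up about 36 mm and the stack is unmoved. I'll finish the turn and begin the lift.

step_arm --steps '[[[-0.017, 0, -0.02, 0, 0.0255, 0, 0], [-0.017, 0, -0.02, 0, 0.0255, 0, 0], [-0.017, 0, -0.02, 0, 0.0255, 0, 0], [-0.017, 0, -0.02, 0, 0.0255, 0, 0], [-0.017, 0, -0.02, 0, 0.0255, 0, 0], [-0.017, 0, -0.02, 0, 0.0255, 0, 0], [0.015, 0, -0.048, 0, 0, 0, 0], [0.015, 0, -0.048, 0, 0, 0, 0]]]'

```text
clock: 14.1
position: [0.5084, -0.3213, 0.325]
orientation: [-0.149, -0.107, 0.983, -0.016]
ft_force: [-0.6, 0.2, -1.1]
gripper_width: 0.019
finger_force: 98.0
```

step_arm --steps '[[[0.015, 0, -0.048, 0, 0, 0, 0], [0.02, 0, -0.068, 0, 0, 0, 0], [0.02, 0, -0.068, 0, 0, 0, 0], [0.02, 0, -0.068, 0, 0, 0, 0], [0.02, 0, -0.068, 0, 0, 0, 0], [0.02, 0, -0.068, 0, 0, 0, 0], [0.02, 0, -0.068, 0, 0, 0, 0], [0.02, 0, -0.068, 0, 0, 0, 0]]]'

```text
clock: 15.1
position: [0.5098, -0.3209, 0.4343]
orientation: [-0.149, -0.108, 0.983, -0.016]
ft_force: [-0.4, -0.4, -1.2]
gripper_width: 0.019
finger_force: 98.0
```

```bash
python3 - <<'E'
from h import *
np.set_printoptions(precision=4,suppress=True)
s=status.observe(); print(s["position"],s["joints"],s["ft_force"],s["gripper_width"])
q=s["orientation"]; M=R.from_quat([q[1],q[2],q[3],q[0]]).as_matrix(); print(M)
p,d,K,T=cam("scene"); save("s2",p)
p,d,K,T=cam("top")
for n in ["stack","glue","gluestick"]:
    for r in finder.pinpoint("top",n)[:1]: print(n,round(r["confidence"],2),np.array(r["position"]))
E
```

```text
[ 0.5098 -0.3209  0.4343] [-0.723   0.514   1.1376 -0.2426  1.6677 -2.5137] [-0.4363 -0.4052 -1.1675] 0.019013276018832487
[[-0.9326 -0.2162 -0.2889]
 [-0.2065  0.9764 -0.064 ]
 [ 0.2959 -0.     -0.9552]]
stack 0.61 [ 0.541  -0.2579 -0.0002]
glue 0.57 [ 0.722   0.0157 -0.0024]
gluestick 0.62 [ 0.69   -0.0857 -0.001 ]
```

View pics/s2.png

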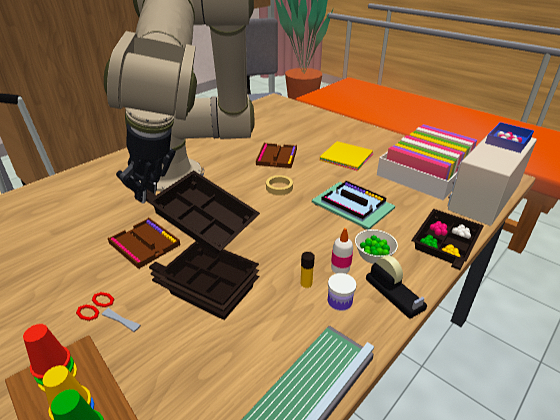

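The tray is free and clear of the stack, which still stands in place. Next I level it and carry it across.

step_arm --steps '[[[0, 0, 0, 0, -0.0955, 0, 0], [0, 0, 0, 0, -0.0955, 0, 0], [0, 0, 0, 0, -0.0955, 0, 0], [0, 0, 0, 0, -0.0955, 0, 0], [-0.03, 0.15, 0, 0, 0, 0, 0], [-0.0474, 0.252, 0, 0, 0, 0, 0], [-0.0474, 0.252, 0, 0, 0, 0, 0], [-0.0474, 0.252, 0, 0, 0, 0, 0]]]'

```text
clock: 16.35
position: [0.5039, -0.135, 0.4328]
orientation: [-0.001, -0.109, 0.994, 0.0]
ft_force: [1.1, -0.2, -0.2]
gripper_width: 0.0191
finger_force: 98.0
```

step_arm --steps '[[[-0.0474, 0.252, 0, 0, 0, 0, 0], [-0.0474, 0.252, 0, 0, 0, 0, 0], [-0.0474, 0.252, 0, 0, 0, 0, 0], [-0.0474, 0.252, 0, 0, 0, 0, 0], [-0.0474, 0.252, 0, 0, 0, 0, 0], [-0.0474, 0.252, 0, 0, 0, 0, 0], [-0.017, 0.1, 0, 0, 0, 0, 0], [0, 0, 0.05, 0, 0, 0, 0]]]'

```text
clock: 17.35
position: [0.4931, 0.1923, 0.4228]
orientation: [-0.0, -0.11, 0.994, -0.0]
ft_force: [0.8, -0.9, -1.7]
gripper_width: 0.0194
finger_force: 98.1
```

```bash
python3 - <<'E'
from h import *
np.set_printoptions(precision=4,suppress=True)
s=status.observe(); print(s["position"],s["orientation"],s["joints"],s["gripper_width"])
p,d,K,T=cam("scene"); print([ (n,[(round(r["confidence"],2),np.array(r["position"])) for r in finder.pinpoint("scene",n)[:1]]) for n in ("tray","tray_tab","tray_far")])
p,d,K,T=cam("top"); P=cloud(d,K,T)
m=(P[...,2]>.17)&(P[...,2]<.30)&(abs(P[...,0]-.6)<.1)&(abs(P[...,1]-.27)<.15)
Q=P[m]
if len(Q): 
  h=Q; print(len(Q),Q.min(0),Q.max(0))
  A=np.c_[h[:,:2]-[.59,.27],np.ones(len(h))]; print(np.linalg.lstsq(A,h[:,2],rcond=None)[0]); print(cv2.minAreaRect(h[:,:2].astype(np.float32)))
E
```

```text
[0.4931 0.1923 0.4228] [-0.0002 -0.1099  0.9939 -0.    ] [ 0.1503  0.3098  1.4541 -0.      1.3781 -1.6406] 0.01938085151752126
[('tray', [(0.94, array([0.5837, 0.2745, 0.2294]))]), ('tray_tab', [(0.64, array([0.4902, 0.1959, 0.2655]))]), ('tray_far', [(0.63, array([0.6523, 0.2731, 0.0364]))])]
1322 [0.5007 0.1989 0.2208] [0.6889 0.3526 0.271 ]
[-0.0036  0.043   0.2412]
((0.5950775146484375, 0.2683602571487427), (0.1671188622713089, 0.14230628311634064), 12.373461723327637)
```

step_arm --steps '[[[0, 0, 0.05, 0, 0, 0, 0], [0, 0, 0.1, 0, 0, 0, 0], [0, 0, 0.1, 0, 0, 0, 0], [0, 0, 0.1, 0, 0, 0, 0], [0, 0, 0.1, 0, 0, 0, 0], [0, 0, 0.05, 0, 0, 0, 0], [0, 0, 0, 0, 0, 0, 0], [0, 0, 0, 0, 0, 0, 0]]]'

```text
clock: 18.6
position: [0.4935, 0.1912, 0.324]
orientation: [0.0, -0.109, 0.994, 0.0]
ft_force: [0.7, -0.9, 0.1]
gripper_width: 0.0193
finger_force: 98.1
```

```bash
python3 - <<'E'
from h import *
np.set_printoptions(precision=4,suppress=True)
p,d,K,T=cam("scene"); save("s3",p)
for n in ("tray","tray_tab","stack"):
    for r in finder.pinpoint("scene",n)[:1]: print(n,r["confidence"],np.array(r["position"]))
p,d,K,T=cam("top"); P=cloud(d,K,T)
m=(P[...,2]>.152)&(P[...,2]<.175)&(abs(P[...,0]-.6)<.11)&(abs(P[...,1]-.27)<.12); Q=P[m]
A=np.c_[Q[:,:2]-[.59,.27],np.ones(len(Q))]; print(len(Q),"rim plane",np.linalg.lstsq(A,Q[:,2],rcond=None)[0])
print(status.observe()["position"])
E
```

```text
tray 0.82 [0.5811 0.2728 0.1281]
tray_tab 0.89 [0.4911 0.1951 0.1668]
stack 0.64 [ 0.543  -0.2594  0.0036]
390 rim plane [-0.0064 -0.0084  0.1611]
[0.4934 0.1913 0.3237]
```

View pics/s3.png

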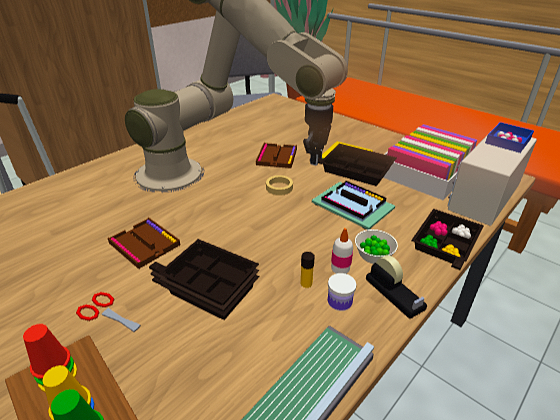

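The tray is level and held by its tab over the flush panel (tray at about (357,163), panel at (354,200)). The stack and the other things are undisturbed.

```bash
python3 -c "
from rig import job; print(job.hand_in())"
```

```text
the job is handed in; nothing more can be done
None
```

The job is handed in (no verdict was returned): the panel lies flush on the pins, the top tray was peeled off by its tab and is held level about 11 cm above the panel, within about 1 cm of its centre, and the stack and other things looked undisturbed.

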